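Bring the reorder tags on the bin station up to date

ROBOT

A 7-joint arm with a two-finger parallel gripper is mounted at the origin on a cart in front of the work surface, level with it; the furniture and walls round the work are solid. World frame = base frame: x ahead of the robot, y to its left, z up, the work surface at z = 0. Lengths are in m, angles in rad, forces in N, time in s.
With the tool pointing down it reaches from about 0.4 to 0.925 m from the base axis. Payload 5.6 kg.
Tool frame: the origin (TCP) lies between the finger pads; the fingertips stand 19 mm ahead of it and the grasp point (between the pads) is the TCP; z points along the fingers, x is the direction in which the jaws open and shut, and the axes are right-handed (so a half turn about z gives the same grasp; the last joint's range is limited). The gripper opens to 85 mm and grips with 20 to 120 N. Pads are 22 mm wide; open, the fingers measure 114 mm over their backs; the gripper's body (76 mm by 85 mm) begins 54 mm behind the grasp point. The pads swing forward as they close: fully open they stand 13 mm farther back than shut.
Start: joints at [1.095, 0.468, -0.012, 1.603, 0.006, 1.071, -0.056], TCP at [0.273, -0.59, 0.25] pointing down, gripper open.
Joint ranges: [-2.53, 2.53], [-0.31, 2.02], [-1.57, 1.55], [0.28, 2.44], [-1.29, 4.43], [0.15, 1.84], [-2.92, 2.92]. Speed limits (rad/s): [2.57, 2.57, 3.14, 3.14, 3.14, 3.14, 3.14].

INTERFACE

Orientations are given as a rotation vector (axis times angle).
In Python, from rig import manip, imaging, finish_job gives the robot as it stands.
- The arm moves only by the tool play_rows, never from a script. Its argument "commands" is a list of rows, each a list of 3 entries, a list of its own where there are three numbers: the shift along the tool's x, y, z in mm, then the turn about the tool's z in rad, then the closure in counts, from 0 (fully open) to 255 (shut). In form: [[[x, y, z], yaw, grip], ...]. A call has 1 to 5 rows; each row shifts and turns the commanded pose from where the row before left it, along the tool's axes as they then stand; what a row does not reach is not made up. A row lasts 1/10 s, in which the tool goes at most 50 mm and 8.59 degrees, less where a joint would pass 70% of its speed; a pose out of reach is approached as far as the arm can. A call with a gripper value outside its range is refused whole. The fingers move at their own pace and stop on an object; "force" is the grip in N (left out, the last holds). Time passes only in rows, so rows that do not move let the fingers close. It gives the time, the measured TCP pose, the force and the opening at its end, in the units of the state.
- manip.state(): the state, without advancing time (a new reading comes with each control period).
- imaging.grab_frame(name): name is "side" or "top"; returns the picture (384x512x3 uint8, blue, green, red); there is no depth.
- imaging.calibration(name): a dict with "mtx" (3x3 intrinsics, pixels), "pose" (4x4, takes a point from camera to world coordinates). Camera axes: x right, y down, z forward; pixel columns grow to the right and rows downward; lengths in m; the calibration is good to about 2 mm. A picture is of the moment at which its call begins. calibration takes no time and is no camera call.
- finish_job(): hands the job in, once; it reports no verdict.
The state is a dict: "t": time; "q": joint angles; "dq": joint speeds; "joint_torque": joint torques, N m; "tcp_pos": TCP position; "eef_rot": TCP orientation; "wrist_force": force on the tool from outside, world axes, zero at the start; "ft_torque": the same for the moment, N m; "gripper_width": finger opening in m.
Only numpy, scipy, OpenCV 4.12 (cv2) and the standard library are available. Lean on these libraries where they do the work, as an engineer would, in place of code of your own. Each camera call takes 0.05 s, during which the arm holds its last target.

TASK

A delivery has been put away, so bring the hinged tags on the rail in front of the storage bins up to date: each bin that holds stock shall show the ring (its tag leaning left, as seen from the robot) and the empty bin the bar (its tag leaning right). Push the wrong tags over gently with a fingertip, without pinching them, until they lie on their rests; leave the tags that are already right as they are, and leave the bins and the other things on the bench where they stand.

Things in the scene. Friction and masses are not known exactly. Their poses are not given: they have to be found in the camera images.
- station: Bin station, fixed to the bench: grey sheet base 180 x 405 mm, 6 mm thick, four bays 100 mm apart, aluminium rail (30 mm deep, top at z = 30 mm) along its front. Origin on the bench under the middle of the rail; x points from the rail back to the bins, y along the rail to the left, z up. Bay centres at y = -150, -50, 50, 150 mm; bins stand from x = 48 to 140 mm.
- carrier_a: One of four identical black tag carriers clipped on the rail, one before each bay (which one varies). Origin on the bench surface under the middle of its hinge pin; axes parallel to the station's. The pin lies along x, 44 mm above the bench; the carrier measures 70 mm along x, 30 mm along y, and its sloped rests reach 15 mm to either side and up to 57 mm above the bench.
- tag_a (a joint): Angle of the tag hinged in carrier_a, rad. 0: it rests leaning 35 degrees to the right (-y of its carrier), upper face with a raised black bar (reorder). 1.22: rests leaning 35 degrees to the left (+y), upper face with a raised black ring (in stock). 0.61: upright. Swings freely; from 0.1 rad past upright it falls by its own weight onto the other rest, before that it falls back.
- tag_a_edge (a point): Middle of the free edge of the tag in carrier_a, a white plastic plate 56 mm wide (along x), 4 mm thick, 35 g, with a 6 mm round bead along this edge, 46 mm from the pin. At rest it is 82 mm above the bench and 26 mm to the left or right of the pin; upright, 90 mm above the bench. Well under 1 N pushed along y on the edge tips it.
- carrier_b: A carrier like carrier_a.
- tag_b (a joint): The same for the tag in carrier_b.
- tag_b_edge (a point): The same for the tag in carrier_b.
- carrier_c: A carrier like carrier_a.
- tag_c (a joint): The same for the tag in carrier_c.
- tag_c_edge (a point): The same for the tag in carrier_c.
- carrier_d: A carrier like carrier_a.
- tag_d (a joint): The same for the tag in carrier_d.
- tag_d_edge (a point): The same for the tag in carrier_d.
- bin_tubes: Loose grey plastic storage bin, 92 mm deep (x), 76 mm wide (y), 60 mm tall at the back and 32 mm at its low front, full of white sample tubes. Stands in one of the four bays (which one varies), its origin, the centre of its underside, 94 mm behind the pin of the carrier of its bay.
- bin_caps: Loose grey plastic storage bin, 92 mm deep (x), 76 mm wide (y), 60 mm tall at the back and 32 mm at its low front, full of round white screw caps. Stands in one of the four bays (which one varies), its origin, the centre of its underside, 94 mm behind the pin of the carrier of its bay.
- bin_stoppers: Loose grey plastic storage bin, 92 mm deep (x), 76 mm wide (y), 60 mm tall at the back and 32 mm at its low front, full of brown cork stoppers. Stands in one of the four bays (which one varies), its origin, the centre of its underside, 94 mm behind the pin of the carrier of its bay.
- bin_empty: Loose grey plastic storage bin, 92 mm deep (x), 76 mm wide (y), 60 mm tall at the back and 32 mm at its low front, empty: nothing in it. Stands in one of the four bays (which one varies), its origin, the centre of its underside, 94 mm behind the pin of the carrier of its bay.
- marker: Black and white marker pen, 138 mm long, 18 mm high, lying loose on the bench in front of the rail. Origin at the centre of its underside. Not part of the job.
- dropper: Small white reagent bottle with screw cap, 28 mm across, 66 mm tall, standing loose on the bench in front of the rail. Origin at the centre of its underside. Not part of the job.
- tape: Roll of tan label tape lying flat and loose on the bench, 88 mm across, 24 mm high. Origin at the centre of its underside. Not part of the job.
- beaker: Small glass beaker standing loose on the bench to the left of and behind the station, 53 mm across, 66 mm tall. Origin at the centre of its underside. Not part of the job.

How it is judged:
By the outcome, as a careful person would: the job done as asked, in the order asked, and still so for the second after the job is handed in, with the robot touching nothing.
It also fails if it takes over 45 s, if anything falls off the work surface, if the arm or the gripper's body presses on something with over 40 N, if the wrist force passes 120 N, or if a joint passes its speed limit or range.

## Working session

There is one attempt and no reset: what is moved stays moved. The work goes in short steps, Python scripts to look and compute and a tool call to move; the robot and the scene stay as the last step left them, time stands still between calls to the robot, and variables do not carry over. Pictures are saved under pics/ and viewed, and the job is handed in when it is done.

Besides the shell and the picture viewer there is one more tool, called after "Emit:" as a command line: name --argument value ..., lists and objects as JSON in quotes. play_rows: Moves the arm, as the interface text tells. Its arguments: {"type":"object","properties":{"commands":{"type":"array","items":{"type":"array"}},"force":{"type":"number"}},"required":["commands"]}

```bash
mkdir -p pics; python3 - <<'E'
from rig import manip, imaging
import cv2
for n in("top","side"):
    cv2.imwrite(f"pics/{n}0.png",imaging.grab_frame(n)); c=imaging.calibration(n); print(n,c["mtx"],c["pose"])
print(manip.state())
E
```

```text
top [[369.24023916   0.         254.15327187]
 [  0.         369.24023916 193.27828294]
 [  0.           0.           1.        ]] [[-0.14521184 -0.96350126  0.2248974   0.32593853]
 [-0.98939676  0.14204195 -0.0303006  -0.20976305]
 [-0.00275019 -0.22691276 -0.9739112   0.93441326]
 [ 0.          0.          0.          1.        ]]
side [[396.00418899   0.         262.38038173]
 [  0.         396.00418899 191.18033346]
 [  0.           0.           1.        ]] [[-0.89116682  0.19195543 -0.41106547  0.93100842]
 [ 0.45366232  0.37007509 -0.81070027  0.59299917]
 [-0.00349323 -0.90895409 -0.41688158  0.50261889]
 [ 0.          0.          0.          1.        ]]
{'t': 0.1, 'q': array([ 1.09499061,  0.46829643, -0.01161604,  1.60355027,  0.00602527,
        1.07138841, -0.05627255]), 'dq': array([-9.25061255e-04, -1.52571700e-03, -1.72916482e-03, -2.52125927e-03,
        1.45083766e-04, -1.93688916e-03,  4.73280448e-05]), 'joint_torque': array([ 1.30649554e-03, -5.33523595e+01,  2.18248327e-02, -2.51967144e+01,
        1.15324755e-02,  4.28947038e-03, -4.19065913e-06]), 'tcp_pos': array([ 0.27236555, -0.58965769,  0.24942106]), 'eef_rot': array([-2.64596639e+00,  1.69225730e+00,  2.23231810e-03]), 'wrist_force': array([ 0.31151509,  0.74966347, -0.09912732]), 'ft_torque': array([-0.03291175,  0.03563085, -0.0019274 ]), 'gripper_width': 0.08566594803704689}
```

View pics/top0.png

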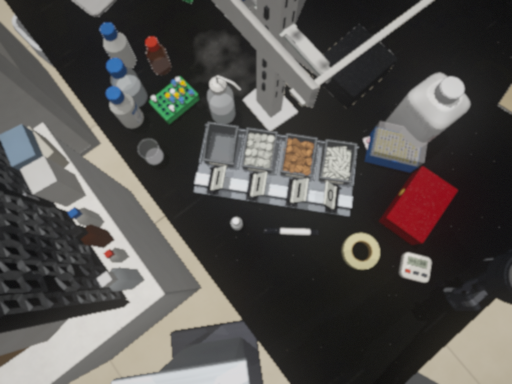

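View pics/side0.png

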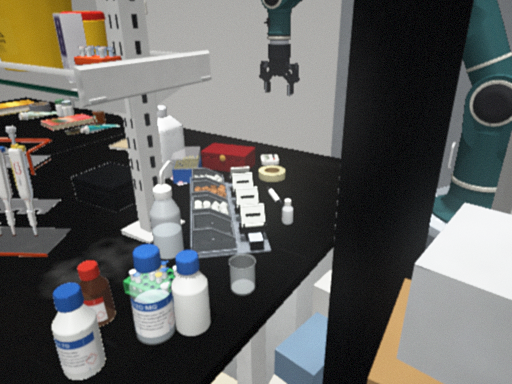

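```bash
python3 - <<'E'
import cv2
a=cv2.imread("pics/top0.png")[115:220,190:365]; cv2.imwrite("pics/z1.png",cv2.resize(a,None,fx=4.5,fy=4.5,interpolation=cv2.INTER_CUBIC))
a=cv2.imread("pics/side0.png")[155:265,180:300]; cv2.imwrite("pics/z2.png",cv2.resize(a,None,fx=5.4,fy=5.4,interpolation=cv2.INTER_CUBIC))
E
```

```text
(no output)
```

View pics/z1.png

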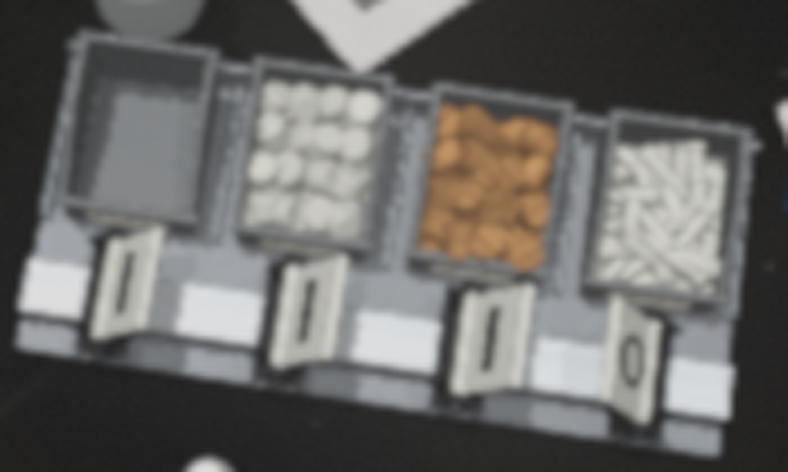

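View pics/z2.png

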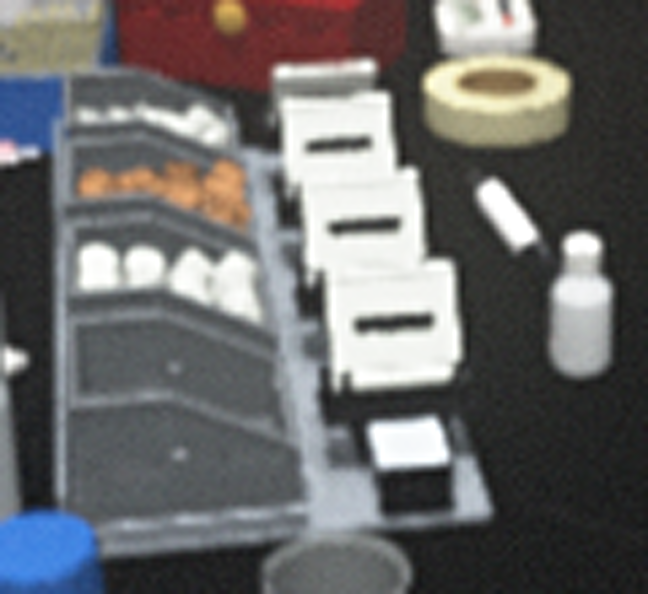

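```bash
cat > h.py <<'E'
import numpy as np
from rig import imaging
def ray(n,u,v):
    c=imaging.calibration(n);d=c["pose"][:3,:3]@np.linalg.solve(c["mtx"],[u,v,1]);return c["pose"][:3,3],d
def plane(n,u,v,z):
    o,d=ray(n,u,v);return o+d*(z-o[2])/d[2]
def proj(n,P):
    c=imaging.calibration(n);p=c["pose"][:3,:3].T@(np.asarray(P)-c["pose"][:3,3]);p=c["mtx"]@p;return p[:2]/p[2]
E
python3 - <<'E'
from h import *
import numpy as np
np.set_printoptions(precision=4,suppress=True)
Z=lambda p:(p[0]/4.5+190-.4,p[1]/4.5+115-.4)
E=[[(163,230),(138,338)],[(347,256),(318,362)],[(535,285),(515,390)],[(612,300),(605,405)]]
M=[]
for a,b in E:
    A=plane("top",*Z(a),.083);B=plane("top",*Z(b),.083);M.append((A+B)/2);print(A,B,np.linalg.norm(A-B),M[-1])
print(np.diff(M,axis=0),np.linalg.norm(np.diff(M,axis=0),axis=1))
FL=plane("top",*Z((15,347)),.006);FR=plane("top",*Z((720,456)),.006);BL=plane("top",*Z((78,35)),.06)
print(FL,FR,np.linalg.norm(FL-FR))
yv=(FL-FR)/np.linalg.norm(FL-FR);xv=np.array([yv[1],-yv[0],0]);o=FR
print("yaw",np.degrees(np.arctan2(xv[1],xv[0])))
for m in M+[FL,BL]: print("station-front-right coords",(m-o)@xv,(m-o)@yv)
# bin tops at z~.06 back corners
# side view: bead ends of tags (z2 /5.4 +180,155)
S=lambda p:(p[0]/5.4+180-.4,p[1]/5.4+155-.4)
# free edge of caps tag bar lower? compare with projected
for m in M: print("proj side z2px",[(proj("side",m)-[180,155]+.4)*5.4])
E
```

```text
[ 0.6    -0.1786  0.083 ] [ 0.5429 -0.1579  0.083 ] 0.06074472920613047 [ 0.5714 -0.1683  0.083 ]
[ 0.5713 -0.2739  0.083 ] [ 0.5162 -0.2499  0.083 ] 0.0600669554398528 [ 0.5437 -0.2619  0.083 ]
[ 0.5409 -0.3702  0.083 ] [ 0.4863 -0.3497  0.083 ] 0.05828667089985265 [ 0.5136 -0.3599  0.083 ]
[ 0.5268 -0.4091  0.083 ] [ 0.4716 -0.3947  0.083 ] 0.057048877234472384 [ 0.4992 -0.4019  0.083 ]
[[-0.0277 -0.0936  0.    ]
 [-0.0302 -0.098   0.    ]
 [-0.0144 -0.042   0.    ]] [0.0976 0.1026 0.0444]
[ 0.5675 -0.0827  0.006 ] [ 0.4464 -0.4702  0.006 ] 0.406066580207074
yaw -17.358395166023378
station-front-right coords 0.029275526601820867 0.3255163285433512
station-front-right coords 0.030770864983106407 0.22788914250205747
station-front-right coords 0.031232382908128645 0.1253285751093739
station-front-right coords 0.030012970043485333 0.08097234983810983
station-front-right coords -6.563569519331076e-18 0.406066580207074
station-front-right coords 0.17251206322187906 0.394748444050345
proj side z2px [array([393.6353, 267.3007])]
proj side z2px [array([361.1357, 178.1699])]
proj side z2px [array([334.5627,  99.3743])]
proj side z2px [array([326.9793,  68.9993])]
```

```bash
cat > g.py <<'E'
from h import *
from rig import manip
from scipy.spatial.transform import Rotation as Ro
np.set_printoptions(precision=4,suppress=True)
FR=np.array([.4464,-.4702,0]);yv=np.array([.298,.9545,0]);xv=np.array([.9545,-.298,0])
O=FR+.0302*xv+.2025*yv
def tgt(x,y,z): return O+x*xv+y*yv+np.array([0,0,z])
def rep(*ts):
    s=manip.state();R=Ro.from_rotvec(s["eef_rot"]).as_matrix();p=s["tcp_pos"]
    r=p-O; print("t",s["t"],"tcp",p,"station",r@xv,r@yv,"F",s["wrist_force"],"w",s["gripper_width"])
    print("toolz",R[:,2],"tool y in station",R[:,1]@xv,R[:,1]@yv)
    a=np.arctan2((R[:,1]@xv),(R[:,1]@yv)); print("tool y angle from yv",a)
    for t in ts: print("to",t,tgt(*t),"tool mm",R.T@(tgt(*t)-p)*1000)
E
python3 -c "
from g import *
rep((0,0,.25),(0,0,.2))
"
```

```text
t 0.1 tcp [ 0.2724 -0.5897  0.2494] station -0.16071369002113337 -0.36835916772420224 F [ 0.3115  0.7497 -0.0991] w 0.08566594803704689
toolz [-0.0008  0.0014 -1.    ] tool y in station -0.7415096245103757 -0.6708484995248148
tool y angle from yv -2.3062055703846607
to (0, 0, 0.25) [ 0.5356 -0.2859  0.25  ] tool mm [-165.3489 -366.3299   -0.3623]
to (0, 0, 0.2) [ 0.5356 -0.2859  0.2   ] tool mm [-165.2688 -366.3365   49.6376]
```

Emit:
play_rows --commands '[[[-16.5,-36.6,0],0,255],[[-16.5,-36.6,0],0,255],[[-16.5,-36.6,0],0,255],[[-16.5,-36.6,0],0,255],[[-16.5,-36.6,0],0,255]]' --force 20

```text
t: 0.6
tcp_pos: [0.4048, -0.437, 0.2499]
eef_rot: [-2.646, 1.693, 0.001]
wrist_force: [0.1, 0.6, -0.0]
gripper_width: 0.012
```

Emit:
play_rows --commands '[[[-16.5,-36.6,0],0,255],[[-16.5,-36.6,0],0,255],[[-16.5,-36.6,0],0,255],[[-16.5,-36.6,0],0,255],[[-16.5,-36.6,0],0,255]]'

```text
t: 1.1
tcp_pos: [0.5363, -0.2855, 0.2499]
eef_rot: [2.646, -1.693, -0.001]
wrist_force: [0.2, -0.0, -0.3]
gripper_width: -0.0004
```

Emit:
play_rows --commands '[[[0,0,0],-0.14,255],[[0,0,0],-0.14,255],[[0,0,0],-0.14,255],[[0,0,0],-0.14,255],[[0,0,0],-0.14,255]]'

```text
t: 1.6
tcp_pos: [0.5354, -0.2867, 0.2497]
eef_rot: [-3.068, 0.674, 0.002]
wrist_force: [-1.3, 0.2, 0.7]
gripper_width: -0.0002
```

Emit:
play_rows --commands '[[[0,0,0],-0.135,255],[[0,0,0],0,255],[[0,0,0],0,255]]'

```text
t: 1.9
tcp_pos: [0.5354, -0.2869, 0.2499]
eef_rot: [-3.104, 0.48, 0.001]
wrist_force: [-0.2, 0.2, 0.2]
gripper_width: -0.0003
```

```bash
python3 - <<'E'
from g import *
import cv2
rep((0,0,.15),(0,0,.087))
for n in("top","side"):cv2.imwrite(f"pics/{n}1.png",imaging.grab_frame(n))
a=cv2.imread("pics/side1.png")[80:280,140:320]; b=cv2.imread("pics/top1.png")[80:280,180:360]
import numpy as np
cv2.imwrite("pics/c1.png",cv2.resize(np.hstack([a,b]),(792,440),interpolation=cv2.INTER_CUBIC))
E
```

```text
t 1.9 tcp [ 0.5354 -0.2869  0.2499] station 0.00011603472150321197 -0.0009852357142843215 F [-0.1663  0.2418  0.2471] w -0.0002611089296563177
toolz [-0.0006  0.0004 -1.    ] tool y in station -0.0039029228019574124 -0.9999294917636531
tool y angle from yv -3.1376894754017286
to (0, 0, 0.15) [ 0.5356 -0.2859  0.15  ] tool mm [-0.0492 -0.9679 99.9021]
to (0, 0, 0.087) [ 0.5356 -0.2859  0.087 ] tool mm [ -0.0046  -0.9572 162.9021]
```

View pics/c1.png

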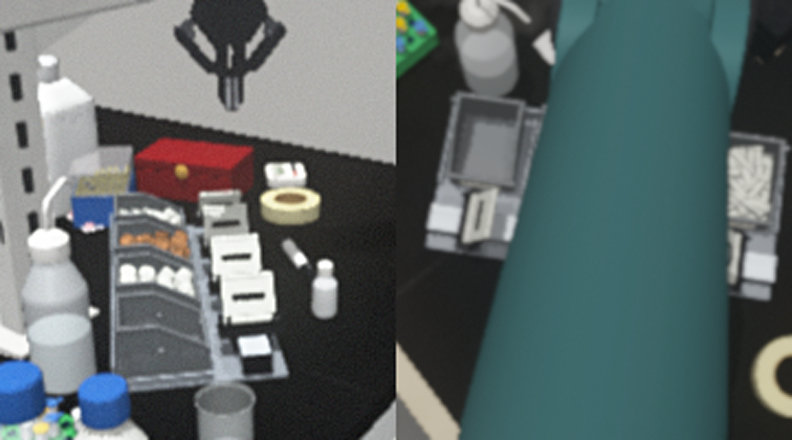

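Emit:
play_rows --commands '[[[0,0,30],0,255],[[0,0,30],0,255],[[0,0,30],0,255],[[0,0,20],0,255],[[0,0,0],0,255]]'

```text
t: 2.5
tcp_pos: [0.5337, -0.2859, 0.1372]
eef_rot: [-3.104, 0.476, 0.009]
wrist_force: [-0.3, -0.8, -0.4]
gripper_width: 0.0003
```

```bash
python3 - <<'E'
from g import *
import cv2
s=manip.state()
rep((0,0,.087))
a=imaging.grab_frame("side");cv2.imwrite("pics/side2.png",a)
print((proj("side",s["tcp_pos"]-[0,0,.019])-[180,120])*5)
cv2.imwrite("pics/c2.png",cv2.resize(a[120:220,180:320],None,fx=5,fy=5,interpolation=cv2.INTER_CUBIC))
E
```

```text
t 2.5 tcp [ 0.5337 -0.2859  0.1372] station -0.0018233137811718896 -0.0005541143867294536 F [-0.3009 -0.7619 -0.3554] w 0.0002547438244902206
toolz [-0.0057  0.0027 -1.    ] tool y in station -0.0015927221919960913 -0.9999354943688622
tool y angle from yv -3.1399998299986644
to (0, 0, 0.087) [ 0.5356 -0.2859  0.087 ] tool mm [ 2.1335 -0.5145 50.1543]
[329.193  256.3767]
```

View pics/c2.png

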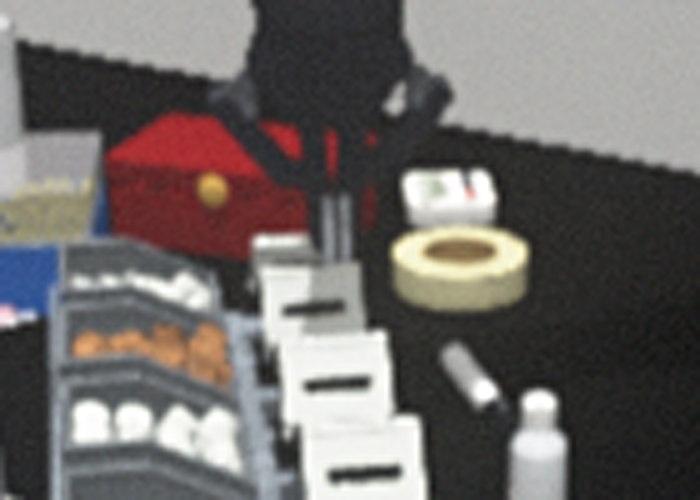

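Emit:
play_rows --commands '[[[2,0,20],0,255],[[0,0,20],0,255],[[0,0,10],0,255],[[0,0,0],0,255],[[0,0,0],0,255]]'

```text
t: 3.05
tcp_pos: [0.5383, -0.2877, 0.0915]
eef_rot: [3.105, -0.474, 0.003]
wrist_force: [-0.5, 0.2, 0.6]
gripper_width: -0.0004
```

Emit:
play_rows --commands '[[[0,-6,0],0,255],[[0,-6,0],0,255],[[0,-5,0],0,255],[[0,-5,0],0,255],[[0,-5,0],0,255]]'

```text
t: 3.55
tcp_pos: [0.5459, -0.2611, 0.0905]
eef_rot: [3.106, -0.474, 0.0]
wrist_force: [-0.5, -0.7, 0.6]
gripper_width: 0.0001
```

```bash
python3 - <<'E'
from g import *
import cv2
rep((0,.049,.087))
a=imaging.grab_frame("side");cv2.imwrite("pics/side3.png",a)
cv2.imwrite("pics/c3.png",cv2.resize(a[120:240,180:320],None,fx=5,fy=5,interpolation=cv2.INTER_CUBIC))
E
```

```text
t 3.55 tcp [ 0.5459 -0.2611  0.0905] station 0.0024293816601720954 0.026786272673515042 F [-0.4589 -0.742   0.6274] w 5.2066893753648705e-05
toolz [ 0.0002 -0.0001 -1.    ] tool y in station -0.00011347869660001106 -0.9999371146564944
tool y angle from yv -3.141479167757085
to (0, 0.049, 0.087) [ 0.5502 -0.2391  0.087 ] tool mm [ -2.4328 -22.2089   3.449 ]
```

View pics/c3.png

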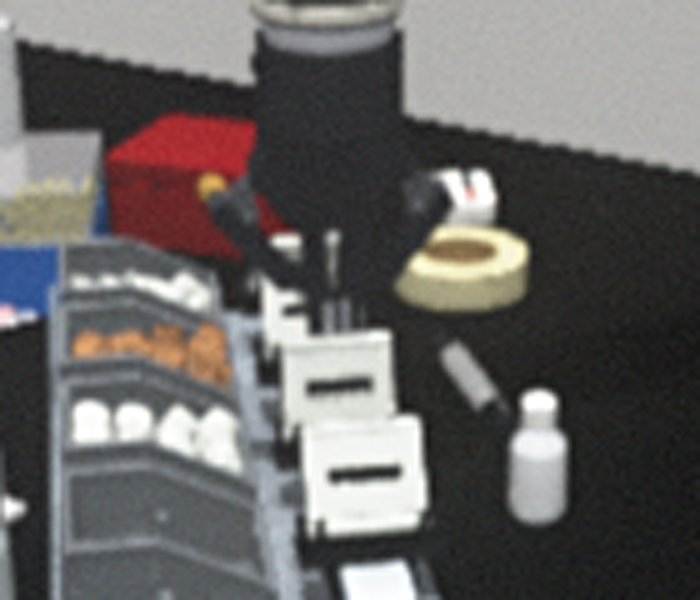

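Emit:
play_rows --commands '[[[0,-5,2],0,255],[[0,-5,0],0,255],[[0,-4,0],0,255],[[0,-4,0],0,255],[[0,-4,0],0,255]]'

```text
t: 4.1
tcp_pos: [0.5523, -0.2404, 0.0883]
eef_rot: [3.106, -0.474, 0.0]
wrist_force: [0.4, -0.1, -0.0]
gripper_width: 0.0001
```

Emit:
play_rows --commands '[[[0,-2,0],0,255],[[0,0,0],0,255],[[0,0,0],0,255]]'

```text
t: 4.4
tcp_pos: [0.5528, -0.2389, 0.0883]
eef_rot: [3.105, -0.474, 0.0]
wrist_force: [0.3, 0.1, 0.3]
gripper_width: -0.0002
```

```bash
python3 - <<'E'
from g import *
import cv2
rep((0,.049,.087))
a=imaging.grab_frame("side");cv2.imwrite("pics/side4.png",a)
cv2.imwrite("pics/c4.png",cv2.resize(a[120:240,180:320],None,fx=5,fy=5,interpolation=cv2.INTER_CUBIC))
E
```

```text
t 4.4 tcp [ 0.5528 -0.2389  0.0883] station 0.002402281246249332 0.04999277556923788 F [0.3017 0.0877 0.2508] w -0.00024564850159466744
toolz [-0.     -0.0002 -1.    ] tool y in station -0.0005798705661450626 -0.9999369317844699
tool y angle from yv -3.1410127465149458
to (0, 0.049, 0.087) [ 0.5502 -0.2391  0.087 ] tool mm [-2.4019  1.0001  1.299 ]
```

View pics/c4.png

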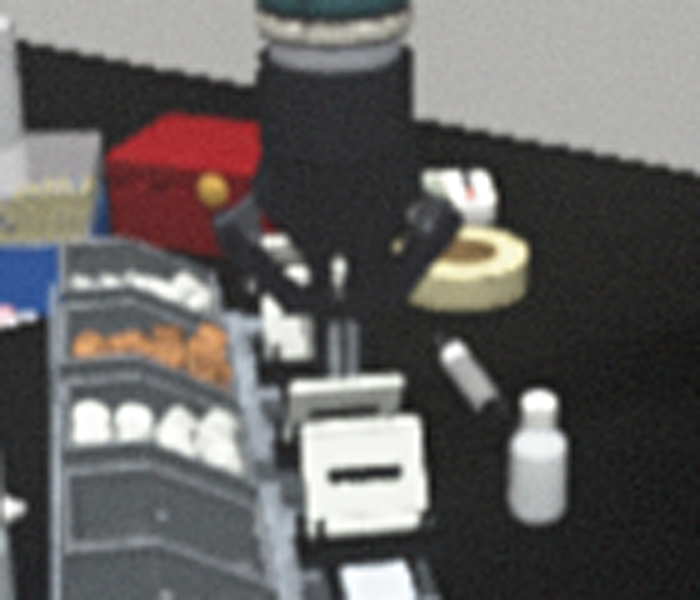

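Emit:
play_rows --commands '[[[-2,15,0],0,255],[[0,15,0],0,255],[[0,0,-30],0,255],[[0,0,-30],0,255],[[0,0,0],0,255]]'

```text
t: 4.95
tcp_pos: [0.5436, -0.27, 0.1524]
eef_rot: [3.102, -0.478, 0.011]
wrist_force: [0.8, 0.2, -0.1]
gripper_width: -0.0003
```

Emit:
play_rows --commands '[[[0,30,0],0,255],[[0,30,0],0,255],[[0,30,0],0,255],[[0,30,0],0,255],[[0,0,0],0,255]]'

```text
t: 5.45
tcp_pos: [0.5019, -0.3885, 0.1475]
eef_rot: [3.1, -0.488, -0.003]
wrist_force: [-0.0, -0.1, -0.8]
gripper_width: -0.0003
```

```bash
python3 - <<'E'
from g import *
import cv2
rep((0,-.1,.087))
a=imaging.grab_frame("side");cv2.imwrite("pics/side5.png",a)
cv2.imwrite("pics/c5.png",cv2.resize(a[120:240,180:320],None,fx=5,fy=5,interpolation=cv2.INTER_CUBIC))
E
```

```text
t 5.45 tcp [ 0.5019 -0.3885  0.1475] station -0.0015314599566255058 -0.10796968542143336 F [-0.0052 -0.0967 -0.772 ] w -0.0002908983023025711
toolz [-0.0024 -0.0033 -1.    ] tool y in station -0.009750787168581878 -0.9998822524748567
tool y angle from yv -3.1318410272744592
to (0, -0.1, 0.087) [ 0.5058 -0.3814  0.087 ] tool mm [ 1.5288 -8.2288 60.4505]
```

View pics/c5.png

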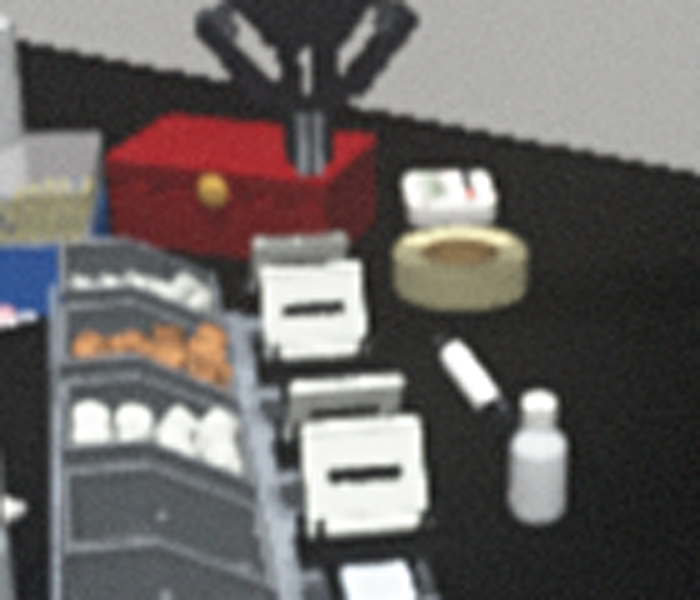

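Emit:
play_rows --commands '[[[1.5,-8,0],0,255],[[0,0,0],0.01,255],[[0,0,0],0,255],[[0,0,0],0,255]]'

```text
t: 5.9
tcp_pos: [0.5104, -0.3733, 0.1483]
eef_rot: [3.104, -0.487, 0.0]
wrist_force: [-0.4, 0.0, -0.7]
gripper_width: 0.0001
```

```bash
python3 - <<'E'
from g import *
rep((0,-.1,.087))
E
```

```text
t 5.9 tcp [ 0.5104 -0.3733  0.1483] station 0.001976424214600077 -0.0909258148017851 F [-0.4327  0.0042 -0.6534] w 0.00014107563174837174
toolz [ 0.     -0.0001 -1.    ] tool y in station -0.008881157149101706 -0.999897681208372
tool y angle from yv -3.132710821199352
to (0, -0.1, 0.087) [ 0.5058 -0.3814  0.087 ] tool mm [-1.8986  9.0765 61.3432]
```

Emit:
play_rows --commands '[[[-2,9,0],-0.01,255],[[0,0,0],0,255],[[0,0,0],0,255],[[0,0,15],0,255],[[0,0,0],0,255]]'

```text
t: 6.4
tcp_pos: [0.504, -0.3812, 0.1308]
eef_rot: [-3.104, 0.474, 0.006]
wrist_force: [-0.2, 0.2, -0.3]
gripper_width: -0.0002
```

Emit:
play_rows --commands '[[[0,0,0],0,255],[[0,0,0],0,255]]'

```text
t: 6.6
tcp_pos: [0.5054, -0.3819, 0.1331]
eef_rot: [-3.105, 0.474, 0.0]
wrist_force: [-0.6, 0.7, 1.2]
gripper_width: 0.0002
```

```bash
python3 - <<'E'
from g import *
rep((0,-.1,.087))
import cv2
a=imaging.grab_frame("side");cv2.imwrite("pics/side6.png",a)
cv2.imwrite("pics/c6.png",cv2.resize(a[120:240,180:320],None,fx=5,fy=5,interpolation=cv2.INTER_CUBIC))
E
```

```text
t 6.6 tcp [ 0.5054 -0.3819  0.1331] station -0.00021618354584406705 -0.1006481316554897 F [-0.6421  0.7262  1.1629] w 0.00022088585503268182
toolz [-0.0001  0.0002 -1.    ] tool y in station -0.00023865560260332894 -0.9999370819092244
tool y angle from yv -3.141353982975022
to (0, -0.1, 0.087) [ 0.5058 -0.3814  0.087 ] tool mm [ 0.2237 -0.6535 46.0976]
```

View pics/c6.png

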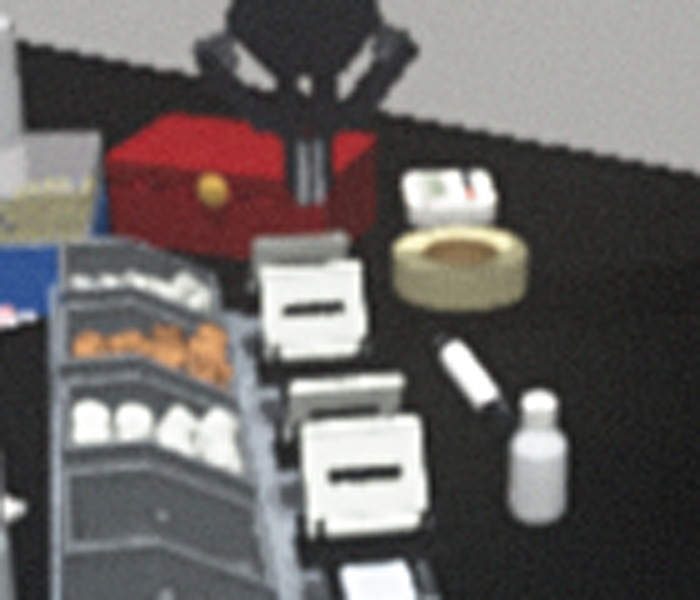

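Emit:
play_rows --commands '[[[0,-1,10],0,255],[[0,0,8],0,255],[[0,0,8],0,255],[[0,0,0],0,255],[[0,0,0],0,255]]'

```text
t: 7.15
tcp_pos: [0.5054, -0.381, 0.1068]
eef_rot: [-3.105, 0.474, 0.001]
wrist_force: [-0.1, -0.7, -0.5]
gripper_width: 0.0001
```

Emit:
play_rows --commands '[[[0,0,7],0,255],[[0,0,7],0,255],[[0,0,5],0,255],[[0,0,0],0,255],[[0,0,0],0,255]]'

```text
t: 7.65
tcp_pos: [0.5055, -0.381, 0.088]
eef_rot: [-3.105, 0.474, 0.0]
wrist_force: [0.4, 1.5, 0.4]
gripper_width: 0.0003
```

```bash
python3 - <<'E'
from g import *
rep((0,-.051,.087))
import cv2
a=imaging.grab_frame("side");cv2.imwrite("pics/side7.png",a)
cv2.imwrite("pics/c7.png",cv2.resize(a[120:240,180:320],None,fx=5,fy=5,interpolation=cv2.INTER_CUBIC))
E
```

```text
t 7.65 tcp [ 0.5055 -0.381   0.088 ] station -0.00032542138985712293 -0.09975839703289903 F [0.4116 1.5017 0.3781] w 0.00027852937855891513
toolz [-0.0003  0.0002 -1.    ] tool y in station -0.00040683823638365676 -0.9999370329290609
tool y angle from yv -3.1411857897568347
to (0, -0.051, 0.087) [ 0.5204 -0.3346  0.087 ] tool mm [  0.3059 -48.7679   1.0546]
```

View pics/c7.png

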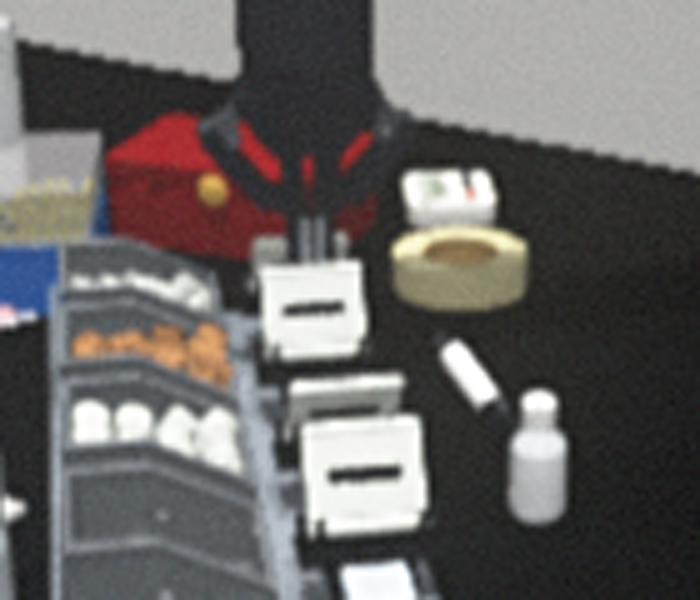

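Finger stands cleanly between the two tags. Push 49 mm.

Emit:
play_rows --commands '[[[0,-5,0],0,255],[[0,-5,0],0,255],[[0,-5,0],0,255],[[0,-5,0],0,255],[[0,-5,0],0,255]]'

```text
t: 8.2
tcp_pos: [0.5133, -0.3567, 0.0884]
eef_rot: [3.106, -0.474, 0.0]
wrist_force: [0.3, -0.1, 0.6]
gripper_width: 0.0002
```

Emit:
play_rows --commands '[[[0,-5,0],0,255],[[0,-5,0],0,255],[[0,-5,0],0,255],[[0,-4,0],0,255],[[0,-4,0],0,255]]'

```text
t: 8.7
tcp_pos: [0.52, -0.335, 0.0883]
eef_rot: [3.106, -0.474, -0.0]
wrist_force: [0.4, -0.5, -0.4]
gripper_width: 0.0002
```

Emit:
play_rows --commands '[[[0,-2,0],0,255],[[0,0,0],0,255],[[0,0,0],0,255]]'

```text
t: 9.0
tcp_pos: [0.5204, -0.3336, 0.0883]
eef_rot: [3.105, -0.474, -0.0]
wrist_force: [0.4, 0.1, 0.1]
gripper_width: -0.0001
```

```bash
python3 - <<'E'
from g import *
rep((0,-.075,.087))
import cv2
a=imaging.grab_frame("side");cv2.imwrite("pics/side8.png",a)
cv2.imwrite("pics/c8.png",cv2.resize(a[120:240,180:320],None,fx=5,fy=5,interpolation=cv2.INTER_CUBIC))
E
```

```text
t 9.0 tcp [ 0.5204 -0.3336  0.0883] station -0.00027410212802904014 -0.05001964778456607 F [0.4482 0.073  0.1183] w -7.003291918039015e-05
toolz [-0.0001 -0.0002 -1.    ] tool y in station -0.0006328518571840783 -0.9999369009999285
tool y angle from yv -3.140959761882272
to (0, -0.075, 0.087) [ 0.5132 -0.3575  0.087 ] tool mm [ 0.2899 24.972   1.2709]
```

View pics/c8.png

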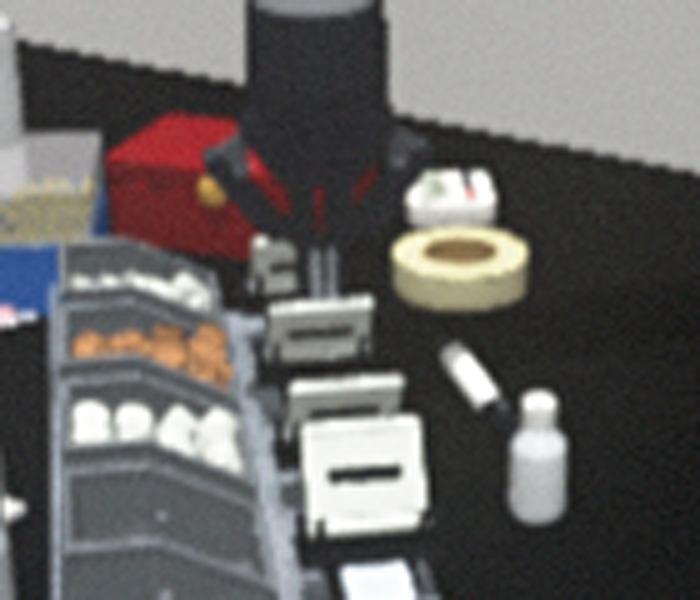

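Emit:
play_rows --commands '[[[0,6,0],0,255],[[0,6,0],0,255],[[0,0,0],0,255],[[0,0,-15],0,255],[[0,0,-20],0,255]]'

```text
t: 9.55
tcp_pos: [0.5163, -0.3444, 0.1234]
eef_rot: [-3.104, 0.474, 0.003]
wrist_force: [0.6, -0.1, 0.6]
gripper_width: -0.0002
```

Emit:
play_rows --commands '[[[0,0,-30],0,255],[[0,0,-30],0,255],[[0,0,-30],0,255],[[0,0,-30],0,255],[[0,0,0],0,255]]'

```text
t: 10.05
tcp_pos: [0.5194, -0.3457, 0.2495]
eef_rot: [3.102, -0.473, 0.014]
wrist_force: [0.1, -0.3, 0.7]
gripper_width: -0.0
```

Emit:
play_rows --commands '[[[-10,40,0],0,255],[[-15,40,0],0,255],[[-15,40,0],0,255],[[-15,40,0],0,255],[[-15,40,0],0,255]]'

```text
t: 10.55
tcp_pos: [0.3893, -0.5156, 0.2438]
eef_rot: [3.106, -0.473, 0.0]
wrist_force: [0.7, -0.4, -0.3]
gripper_width: 0.0003
```

Emit:
play_rows --commands '[[[-20,40,0],0,255],[[-20,30,0],0,255],[[-15,20,0],0,255],[[0,0,0],0,255],[[0,0,0],0,255]]'

```text
t: 11.05
tcp_pos: [0.311, -0.5841, 0.2435]
eef_rot: [-3.105, 0.476, -0.001]
wrist_force: [0.2, 0.4, -0.2]
gripper_width: 0.0002
```

```bash
python3 - <<'E'
from g import *
import cv2
rep()
a=imaging.grab_frame("top");b=imaging.grab_frame("side")
cv2.imwrite("pics/top9.png",a)
cv2.imwrite("pics/c9.png",cv2.resize(np.hstack([a[110:270,190:390],b[150:310,180:320]]),None,fx=2.3,fy=2.3,interpolation=cv2.INTER_CUBIC))
E
```

```text
t 11.05 tcp [ 0.311  -0.5841  0.2435] station -0.12552813322615672 -0.3515292376020917 F [ 0.2277  0.3783 -0.1904] w 0.0002166571622072815
toolz [ 0.0005  0.0005 -1.    ] tool y in station -0.001320204545644532 -0.9999360822638488
tool y angle from yv -3.1402723654214277
```

View pics/c9.png

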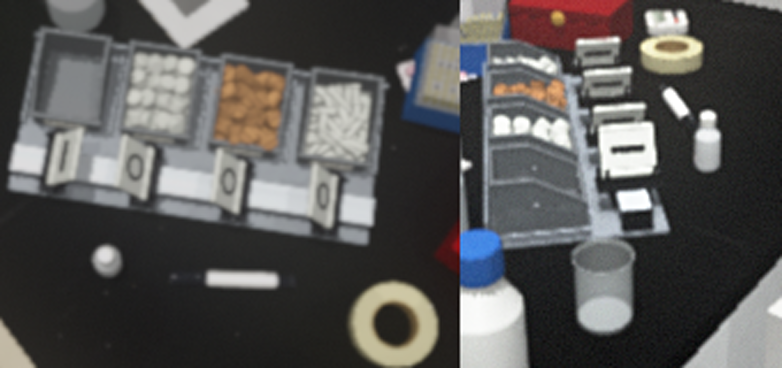

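```bash
python3 -c "
from rig import finish_job
print(finish_job())"
```

```text
the job is handed in; nothing more can be done
None
```

The tags now match the bins, and the job is handed in. From left to right:

| Bin | Tag shows | Leaning | Action |
|---|---|---|---|
| Empty | Bar | Right | Already right, left alone |
| Caps | Ring | Left | Pushed over |
| Stoppers | Ring | Left | Pushed over |
| Tubes | Ring | Left | Already right, left alone |

I pushed the two wrong tags over one at a time with the closed fingertips. Each went just past upright, then fell onto its rest by itself.

- **Final pictures:** the three ring tags are evenly spaced (94 and 93 px in the zoomed picture), so the two I moved lie like the tubes tag. By eye, the bins, marker, dropper, tape and beaker look unmoved; I did not measure them.
- **Forces and time:** the wrist force at the end of each move call never read above about 2 N, which is the sensor's noise level. The arm was parked clear at about 11 s.
- **Measurements:** the tag and base positions fitted the given sizes to about 3 mm. The fingertip appeared about 2 px from where the side camera calibration put it, which was too little to matter.

The arm overshot by several mm on the larger moves, so I let it settle before lowering between the stoppers and tubes tags.

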